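# Rock the orange transit bung out of its valve body

### The job

Work the orange bung loose from its grey valve body by rocking it side to side, once fully over to each side, while it is still down in the port, then draw it out and stand it nose down in the steel cup. Leave the blue bung seated in its own port.

Things in the scene. Friction and masses are not known exactly. Their poses are not given: they have to be found in the camera images.
- orange_bung: Orange tapered bung, 125 mm tall. Origin: lowest point of its nose, 8 mm above the bench; z up along it. Nose radius 14 mm (centre at z 14), taper to 44 mm across at 54, groove 34 mm across at 56-72, flange 48 mm across to 79, then a flat grip tab at 79-125, 24 mm along bung y, 40 along x: grip its 24 mm at z 105. Lean it with the tool about the nose's centre.
- orange_port: Fixed grey valve body holding the orange bung: 96 mm (x) by 136 (y), 77 high; origin under its centre, axes as the bung's. A black lip on its +y and one on its -y side reach into the groove and lock the bung, leaving 5 mm of upward play. Leaning the bung's top to +y pushes back the +y lip, to -y the other; each stays. Both back and bung upright: it lifts straight out.
- orange_lip_left (a joint): Slide of the black lip on the +y side of the orange port, in m: 0 = in the groove, 0.004 = just clear of the upright bung, 0.0065 = stop; needs 5 N and stays put. It meets the groove 50 mm above the nose's centre after 1 mm of slack: a lean of 6 degrees just clears it, 8 is right, 8.6 reaches the stop.
- orange_lip_right (a joint): The same for the black lip on the -y side of the orange port.
- blue_bung: Blue bung of the same shape in an identical grey port: a bystander that stays seated. Origin at the lowest point of its nose.
- steel_cup: Round open steel cup, fixed to the bench. Origin at the centre of its underside; 78 mm high, 80 mm outer diameter at the mouth, floor about 4 mm thick.

How it is judged:
By the outcome, as a careful person would: the job done as asked, in the order asked, and still so for the second after the job is handed in, with the robot touching nothing.
It also fails if it takes over 48 s, if anything falls off the work surface, if the arm or the gripper's body presses on something with over 40 N, if the wrist force passes 120 N, or if a joint passes its speed limit or range.

### The arm

A 7-joint arm with a two-finger parallel gripper is mounted at the origin on the work surface; the furniture and walls round the work are solid. World frame = base frame: x ahead of the robot, y to its left, z up, the work surface at z = 0. Lengths are in m, angles in rad, forces in N, time in s.
With the tool pointing down it reaches from about 0.4 to 0.875 m from the base axis. Payload 19.3 kg.
Tool frame: the origin (TCP) lies where the fingers leave the gripper's body, on its centre line; the fingertips stand 73 mm ahead of it and the grasp point (between the pads) lies 54 mm ahead of it (ctrl.tcp_to_tips is the distance from the TCP to the fingertips, in m); z points along the fingers, y is the line along which they close (so a half turn about z gives the same grasp; the last joint's range is limited). The gripper opens to 85 mm and grips with 20 to 120 N. Pads are 22 mm wide; open, the fingers measure 114 mm over their backs; the gripper's body (76 mm by 85 mm) begins 54 mm behind the grasp point. The pads swing forward as they close: fully open they stand 13 mm farther back than shut.
Start: joints at [-1.254, 0.521, -0.036, 1.599, 0.021, 1.021, -0.113], TCP at [0.236, 0.579, 0.304] pointing down, gripper open.
Joint ranges: [-2.91, 2.91], [-0.3, 2.13], [-1.5, 1.42], [0.17, 2.43], [-1.26, 4.41], [0.16, 1.93], [-2.52, 2.52]. Speed limits (rad/s): [1.89, 1.89, 2.39, 2.39, 3.01, 3.01, 3.01].

### API

Orientations are given as a unit quaternion [x, y, z, w].
In Python, from rig import status, viewer, ctrl, nets gives the robot as it stands.
- The arm moves only by the shell command python3 -m inch 'ROWS' [FORCE]. ROWS is JSON, one flat list of numbers, 5 for each row, row after row: the finger opening in m, from 0 to 0.0854, then the shift along the tool's x, y, z in m, then the turn about the tool's z in rad. In form: [claw, tx, ty, tz, roll, claw, tx, ty, tz, roll, ...]. A call has 1 to 8 rows; each row is the pose to reach, as a shift and turn from the pose commanded when the call began, along the tool's axes at that moment; what a row does not reach only later rows make up. A row lasts 1/10 s, in which the tool goes at most 50 mm and 8.59 degrees, less where a joint would pass 70% of its speed; a pose out of reach is approached as far as the arm can. A call with a gripper value outside its range is refused whole. The fingers move at their own pace and stop on an object; FORCE is the grip in N (left out, the last holds). Time passes only in rows, so rows that repeat a pose let the fingers close. It gives the time, the measured TCP pose, the force, the opening and the grip force at its end, in the units of the state.
- status.get_state(): the state, without advancing time (a new reading comes with each control period).
- viewer.grab_frame(name): name is "scene" or "top" or "wrist"; returns the picture (420x560x3 uint8, red, green, blue); there is no depth.
- viewer.camera_params(name): a dict with "camera_matrix" (3x3 intrinsics, pixels), "cam_to_world" (4x4, takes a point from camera to world coordinates). Camera axes: x right, y down, z forward; pixel columns grow to the right and rows downward; lengths in m; the calibration is good to about 2 mm. A picture is of the moment at which its call begins: read the wrist's pose just before it. camera_params takes no time and is no camera call; for the wrist camera it gives the pose at the moment of the call.
- ctrl.close_job(): hands the job in; it is judged then, once.
Trained networks look in the newest picture that a camera, given by its name, has taken for a name from the list of things; names that differ only in an ending like _2 or _b are one class to them, and where a whole thing is asked for, a point or a joint stands for the part that bears it (a point fixed in the world has none). Each returns a list of dicts, best first, with "conf" (0 to 1); they miss things now and then, are a little off and sometimes report something else, mostly with a low value. They report only what shows in the picture. A call takes as long as a camera call.
- nets.spot_in(camera, name): "box" ([left, top, right, bottom] in pixels, round what is visible of it).
- nets.outline_of(camera, name): "pixels" (420x560 bool, what is visible of it) and "box" ([left, top, right, bottom] in pixels, round what is visible of it).
- nets.mark_of(camera, name): "uv" ([column, row] in pixels: a listed point, or the origin of a listed thing).
The state is a dict: "clock": time; "q": joint angles; "joint_vel": joint speeds; "joint_torque": joint torques, N m; "position": TCP position; "tool_rot": TCP orientation; "wrist_force": force on the tool from outside, world axes, zero at the start; "torque": the same for the moment, N m; "gripper_width": opening from 0.0 (shut) to 1.0 (fully open); "gripper_force": force on a finger pad.
Only numpy, scipy, OpenCV 4.12 (cv2) and the standard library are available. Lean on these libraries where they do the work, as an engineer would, in place of code of your own. Each camera call takes 0.05 s, during which the arm holds its last target. There are 200 camera calls.

## Working session

There is one attempt and no reset: what is moved stays moved. The work goes in short steps, Python scripts to look and compute and a shell command to move; the robot and the scene stay as the last step left them, time stands still between calls to the robot, and variables do not carry over. Pictures are saved under pics/ and viewed, at most 10 in all, crops included, and the job is handed in when it is done.

```bash
ls; mkdir -p pics; python3 - <<'E'
from rig import status, viewer, ctrl, nets
import cv2,numpy as np
s=status.get_state();print(s['clock'],s['position'],s['tool_rot'],s['gripper_width'])
ims=[]
for c in ['scene','top']:
    im=viewer.grab_frame(c);ims.append(im[:,:,::-1])
    for n in ['orange_bung','orange_port','blue_bung','steel_cup']:
        print(c,n,[(np.round(d['uv']),round(d['conf'],2)) for d in nets.mark_of(c,n)][:3],[(np.round(d['box']),round(d['conf'],2)) for d in nets.spot_in(c,n)][:2])
    p=viewer.camera_params(c);print(np.round(p['camera_matrix'],1).tolist(),np.round(p['cam_to_world'],3).tolist())
cv2.imwrite('pics/a.png',ims[0]);cv2.imwrite('pics/b.png',ims[1])
E
```

```text
pics
0.0 [0.23570582 0.5785973  0.30335483] [ 1.92173794e-01  9.81360765e-01 -5.28525844e-04 -5.35063076e-05] 0.9966725097661979
scene orange_bung [(array([391., 343.]), 0.6)] [(array([384., 304., 412., 345.]), 0.9)]
scene orange_port [(array([393., 346.]), 0.78)] [(array([356., 299., 429., 382.]), 0.6)]
scene blue_bung [(array([257., 136.]), 0.91)] [(array([247.,  99., 270., 127.]), 0.57)]
scene steel_cup [(array([219., 160.]), 0.71)] [(array([205., 130., 232., 166.]), 0.75)]
[[498.6, 0.0, 281.7], [0.0, 498.6, 208.7], [0.0, 0.0, 1.0]] [[0.911, -0.295, 0.288, 0.1], [-0.412, -0.638, 0.65, -0.851], [-0.008, -0.711, -0.703, 0.903], [0.0, 0.0, 0.0, 1.0]]
top orange_bung [(array([413., 194.]), 0.79)] [(array([411., 184., 433., 199.]), 0.56)]
top orange_port [(array([414., 192.]), 0.93)] [(array([388., 174., 443., 213.]), 0.76), (array([148., 221., 177., 249.]), 0.48)]
top blue_bung [(array([154., 179.]), 0.53)] [(array([141., 167., 155., 189.]), 0.7)]
top steel_cup [(array([167., 234.]), 0.77), (array([153., 179.]), 0.22)] [(array([147., 216., 179., 248.]), 0.67)]
[[526.2, 0.0, 273.4], [0.0, 526.2, 206.3], [0.0, 0.0, 1.0]] [[0.002, -0.997, 0.071, 0.355], [-1.0, -0.002, 0.006, -0.077], [-0.006, -0.071, -0.997, 1.514], [0.0, 0.0, 0.0, 1.0]]
```

View pics/a.png

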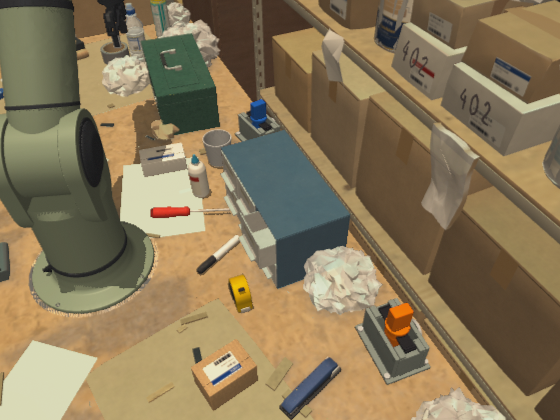

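View pics/b.png

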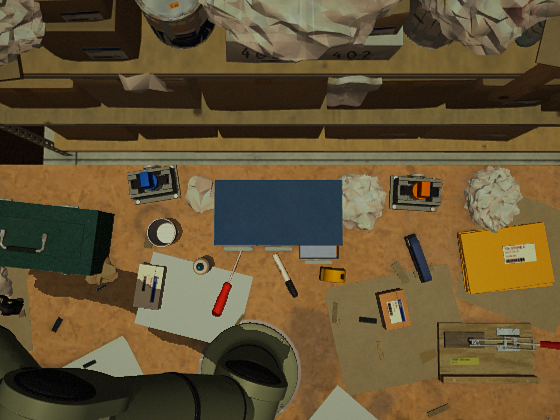

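```bash
cat > h.py <<'E'
from rig import status, viewer, ctrl, nets
import cv2,numpy as np
from scipy.spatial.transform import Rotation as R
def ray(c,uv,z):
    p=viewer.camera_params(c);K=np.array(p['camera_matrix']);T=np.array(p['cam_to_world'])
    d=T[:3,:3]@np.linalg.solve(K,[uv[0],uv[1],1]);o=T[:3,3]
    return o+d*(z-o[2])/d[2]
def proj(c,X):
    p=viewer.camera_params(c);K=np.array(p['camera_matrix']);T=np.linalg.inv(p['cam_to_world'])
    v=K@(T[:3,:3]@np.array(X)+T[:3,3]);return v[:2]/v[2]
E
python3 - <<'E'
from h import *
r=lambda *a:print(a,np.round(ray(*a),3)[:2])
r('scene',(391,343),.008);r('top',(413,194),.008);r('scene',(393,346),0);r('top',(414,192),0)
r('scene',(257,136),.008);r('top',(154,179),.008);r('scene',(219,160),0);r('top',(167,234),0)
r('scene',(398,304),.13);r('top',(422,191.5),.13);r('top',(163,232),.078)
E
```

```text
('scene', (391, 343), 0.008) [ 0.507 -0.464]
('top', (413, 194), 0.008) [ 0.499 -0.468]
('scene', (393, 346), 0) [ 0.511 -0.468]
('top', (414, 192), 0) [ 0.506 -0.473]
('scene', (257, 136), 0.008) [0.527 0.289]
('top', (154, 179), 0.008) [0.541 0.277]
('scene', (219, 160), 0) [0.388 0.239]
('top', (167, 234), 0) [0.383 0.239]
('scene', (398, 304), 0.13) [ 0.508 -0.454]
('top', (422, 191.5), 0.13) [ 0.494 -0.46 ]
('top', (163, 232), 0.078) [0.387 0.234]
```

The scene view shows the orange bung at about (398,320) beyond a blue cabinet. The cup is at (218,150) and the blue bung at (258,115). In the top view the port is at (416,193), the cup at (162,232) and the cabinet top spans (215,180) to (342,245). Next I need the cabinet height, the port yaw and the roll.

```bash
python3 - <<'E'
from h import *
for a,b in [((342,180),(346,210)),((342,245),(281,279)),((215,245),(222,150))]:
    print(min((np.linalg.norm(ray('top',a,z)[:2]-ray('scene',b,z)[:2]),round(z,3),ray('top',a,z).round(3).tolist()) for z in np.arange(0,.4,.005)))
viewer.grab_frame('top')
for n in ['orange_port','orange_bung','steel_cup']:
    d=nets.outline_of('top',n)[0];m=d['pixels'].astype(np.uint8)
    c=max(cv2.findContours(m,0,1)[0],key=cv2.contourArea);print(n,d['conf'],cv2.minAreaRect(c))
s=status.get_state();Rm=R.from_quat(s['tool_rot']).as_matrix();print(Rm.round(3),s['q'].round(3) if hasattr(s['q'],'round') else s['q'],ctrl.tcp_to_tips)
for p in [(.5,.12),(.507,-.465),(.385,.238)]:
    print(p,(Rm.T@(np.array([*p,.55])-s['position'])).round(3))
print(viewer.camera_params('wrist'))
E
```

```text
(np.float64(0.004419434272672185), np.float64(0.18), [0.518, -0.243, 0.18])
(np.float64(0.005882087839708323), np.float64(0.055), [0.353, -0.257, 0.055])
(np.float64(0.0047477077234876), np.float64(0.16), [0.352, 0.081, 0.16])
orange_port 0.87 ((415.28509521484375, 192.087890625), (52.076881408691406, 36.7420654296875), 2.2025983333587646)
orange_bung 0.87 ((421.0, 190.5), (17.0, 18.0), 90.0)
steel_cup 0.76 ((162.0, 231.5), (27.0, 30.0), 90.0)
[[-0.926  0.377 -0.   ]
 [ 0.377  0.926 -0.   ]
 [ 0.    -0.    -1.   ]] [-1.254  0.521 -0.036  1.599  0.021  1.021 -0.113] 0.0726
(0.5, 0.12) [-0.418 -0.325 -0.246]
(0.507, -0.465) [-0.645 -0.864 -0.246]
(0.385, 0.238) [-0.267 -0.259 -0.246]
{'camera_matrix': array([[333.44382043,   0.        , 277.29963493],
       [  0.        , 333.44382043, 211.2780042 ],
       [  0.        ,   0.        ,   1.        ]]), 'cam_to_world': array([[ 3.77473623e-01,  8.88881509e-01,  2.59621506e-01,
         1.69761460e-01],
       [ 9.26020004e-01, -3.62097119e-01, -1.06642523e-01,
         6.05668331e-01],
       [-7.84367753e-04,  2.80669447e-01, -9.59804171e-01,
         3.71672653e-01],
       [ 0.00000000e+00,  0.00000000e+00,  0.00000000e+00,
         1.00000000e+00]])}
```

```bash
python3 -m inch '[0.085,0,0,-0.05,0, 0.085,0,0,-0.1,0, 0.085,0,0,-0.15,-0.1, 0.085,-0.418,-0.325,-0.15,-0.2, 0.085,-0.418,-0.325,-0.15,-0.35, 0.085,-0.418,-0.325,-0.15,-0.35, 0.085,-0.418,-0.325,-0.15,-0.35, 0.085,-0.418,-0.325,-0.15,-0.35]'; python3 - <<'E'
from h import *
s=status.get_state();print(s['q'])
E
```

```text
clock: 1.9
position: [0.3608, 0.3612, 0.4541]
tool_rot: [0.018, 1.0, 0.0, 0.0]
wrist_force: [1.4, 0.8, 0.3]
gripper_width: 0.993
gripper_force: 0.0
[-8.95244343e-01  2.03089382e-01 -8.11202374e-03  1.68111495e+00
  1.64963403e-03  1.25693737e+00  6.30184947e-01]
```

```bash
python3 -m inch '[0.085,-0.14,-0.24,0,0, 0.085,-0.14,-0.24,0,0, 0.085,-0.14,-0.24,0,0, 0.085,-0.14,-0.24,0,0, 0.085,-0.14,-0.24,0,0, 0.085,-0.176,-0.82,0,0, 0.085,-0.176,-0.82,0,0, 0.085,-0.176,-0.82,0,0]' 
python3 -m inch '[0.085,-0.02,-0.4,0,0, 0.085,-0.02,-0.4,0,0, 0.085,-0.02,-0.4,0,0, 0.085,-0.02,-0.4,0,0, 0.085,-0.02,-0.4,0,0, 0.085,-0.02,-0.4,0,0, 0.085,-0.02,-0.4,0,0, 0.085,-0.02,-0.4,0,0]'
```

```text
clock: 2.7
position: [0.4847, -0.0091, 0.4541]
tool_rot: [0.018, 1.0, 0.0, 0.0]
wrist_force: [1.6, 0.3, 0.2]
gripper_width: 0.993
gripper_force: 0.0
clock: 3.5
position: [0.49, -0.4089, 0.454]
tool_rot: [0.018, 1.0, 0.0, 0.0]
wrist_force: [1.0, 1.2, 0.6]
gripper_width: 0.998
gripper_force: 0.0
```

```bash
python3 -m inch '[0.085,-0.015,-0.05,0.05,0, 0.085,-0.015,-0.05,0.1,0, 0.085,-0.015,-0.05,0.15,0, 0.085,-0.015,-0.05,0.15,0, 0.085,-0.015,-0.05,0.15,0]'
python3 - <<'E'
from h import *
im=viewer.grab_frame('wrist');cv2.imwrite('pics/c.png',im[:,:,::-1])
for n in ['orange_bung','orange_port','orange_lip_left']:
    print(n,[(d['uv'],d['conf']) for d in nets.mark_of('wrist',n)][:2])
    d=nets.outline_of('wrist',n)
    if d:
        d=d[0];m=d['pixels'].astype(np.uint8);c=max(cv2.findContours(m,0,1)[0],key=cv2.contourArea);print(d['conf'],d['box'],cv2.minAreaRect(c))
d=nets.mark_of('wrist','orange_bung')
print(status.get_state()['position'],status.get_state()['tool_rot'])
print(ray('wrist',d[0]['uv'],.008))
E
```

```text
clock: 4.0
position: [0.5028, -0.457, 0.301]
tool_rot: [0.019, 1.0, 0.001, -0.002]
wrist_force: [1.4, -0.1, 1.1]
gripper_width: 0.995
gripper_force: 0.0
orange_bung [([263.5, 184.9], 0.61)]
0.7 [235.6, 168.5, 288.9, 227.4] ((261.5, 197.0), (60.0, 53.0), 90.0)
orange_port [([266.9, 185.0], 0.56)]Traceback (most recent call last):
  File "<stdin>", line 4, in <module>
ValueError: it knows: blue_bung, orange_bung, orange_port, steel_cup
```

View pics/c.png

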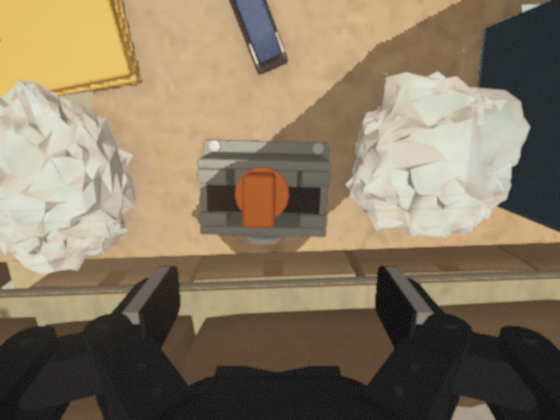

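The wrist view shows the port spanning (198,153) to (330,236). The tab top face is at (243–275, 172–227) and the flange circle centre is near (262,194). The paper balls stay clear to the left and right.

```bash
python3 - <<'E'
from h import *
im=cv2.imread('pics/c.png');s=status.get_state()
hsv=cv2.cvtColor(im,cv2.COLOR_BGR2HSV);m=cv2.inRange(hsv,(3,170,80),(15,255,255));m[:,:200]=0;m[:150]=0;m[245:]=0
c=max(cv2.findContours(m,0,1)[0],key=cv2.contourArea);print(cv2.minEnclosingCircle(c))
big=cv2.resize(im[130:250,190:340],None,fx=4,fy=4,interpolation=cv2.INTER_CUBIC);cv2.imwrite('pics/d.png',big)
Rm=R.from_quat(s['tool_rot']).as_matrix()
for uv,z in [((258.7,199.5),.133),((262,194),.085),((263.5,184.9),.008),((266.9,185),0)]:
    w=ray('wrist',uv,z);print(uv,w.round(4),(Rm.T@(w-s['position'])).round(4))
E
```

```text
((259.69708251953125, 198.1058349609375), 30.64809799194336)
(258.7, 199.5) [ 0.4935 -0.4718  0.133 ] [ 0.0101 -0.014   0.1728]
(262, 194) [ 0.5008 -0.4719  0.085 ] [ 0.003  -0.0139  0.2208]
(263.5, 184.9) [ 0.5087 -0.4743  0.008 ] [-0.0048 -0.0158  0.2978]
(266.9, 185) [ 0.5106 -0.4708  0.    ] [-0.0066 -0.0122  0.3058]
```

View pics/d.png

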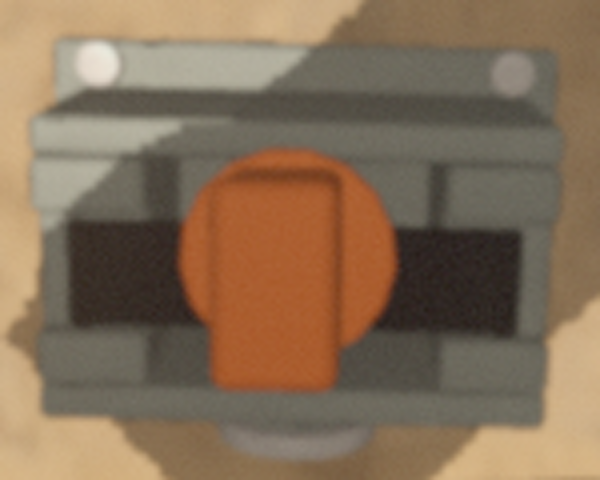

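```bash
python3 -m inch '[0.06,0.003,-0.014,0.04,0.022, 0.06,0.003,-0.014,0.06,0.022, 0.06,0.003,-0.014,0.06,0.022, 0.06,0.003,-0.014,0.06,0.022, 0.06,0.003,-0.014,0.06,0.022]'
python3 - <<'E'
from h import *
s=status.get_state();print(s['position'],s['tool_rot'])
im=viewer.grab_frame('wrist');cv2.imwrite('pics/e.png',im[:,:,::-1])
E
```

```text
clock: 4.75
position: [0.5005, -0.4718, 0.246]
tool_rot: [0.029, 1.0, -0.001, 0.001]
wrist_force: [-0.3, -0.4, 0.6]
gripper_width: 0.705
gripper_force: 0.0
[ 0.50050254 -0.47176911  0.24596605] [ 2.91873320e-02  9.99573086e-01 -7.62265242e-04  1.07862598e-03]
```

View pics/e.png

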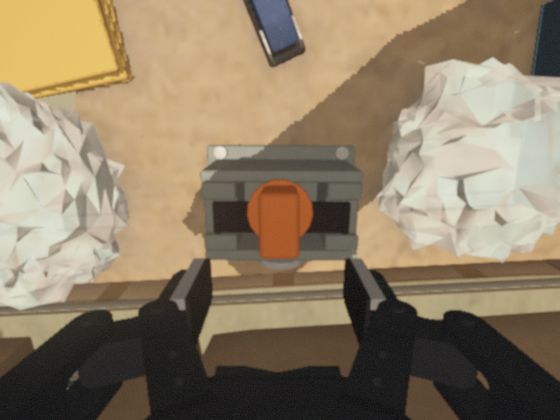

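The tab top face spans (260–300, 192–259). It is centred between the fingers at column 279 against 278, and the port edges are level.

```bash
python3 - <<'E'
from h import *
s=status.get_state();Rm=R.from_quat(s['tool_rot']).as_matrix();print(s['position'],Rm.round(3))
for uv,z in [((279.5,226),.133),((260,226),.133),((300,226),.133),((280,212),.087),((280,187),.133),((280,259),.133)]:
    w=ray('wrist',uv,z);print(uv,w.round(4),(Rm.T@(w-s['position'])).round(4))
im=cv2.imread('pics/e.png');print(im[150:270:3,280].tolist())
print('proj grasp axis', [proj('wrist',[*s['position'][:2],z]).round(1).tolist() for z in (.133,.087,0)])
E
```

```text
[ 0.50043627 -0.47170949  0.24578694] [[-0.998  0.058  0.002]
 [ 0.058  0.998 -0.001]
 [-0.002 -0.001 -1.   ]]
(279.5, 226) [ 0.491  -0.4702  0.133 ] [0.0098 0.0011 0.1128]
(260, 226) [ 0.4903 -0.4813  0.133 ] [ 0.0098 -0.01    0.1128]
(300, 226) [ 0.4917 -0.4585  0.133 ] [0.0098 0.0128 0.1127]
(280, 212) [ 0.4963 -0.47    0.087 ] [0.0046 0.0017 0.1588]
(280, 187) [ 0.4683 -0.4686  0.133 ] [0.0325 0.0013 0.1127]
(280, 259) [ 0.5115 -0.4711  0.133 ] [-0.0108  0.0014  0.1128]
[[94, 105, 109], [94, 104, 107], [96, 105, 108], [76, 88, 93], [67, 76, 81], [69, 78, 83], [67, 77, 83], [87, 98, 101], [93, 105, 109], [92, 105, 109], [49, 86, 153], [47, 93, 171], [34, 68, 128], [31, 62, 120], [32, 66, 126], [41, 84, 161], [46, 91, 169], [44, 91, 171], [47, 92, 171], [46, 93, 172], [44, 92, 171], [48, 94, 172], [51, 95, 172], [43, 91, 170], [45, 92, 171], [42, 89, 170], [46, 91, 171], [44, 92, 171], [44, 91, 170], [43, 91, 169], [48, 94, 171], [47, 93, 171], [45, 91, 169], [43, 89, 169], [41, 91, 168], [42, 88, 166], [66, 90, 140], [89, 98, 106], [120, 129, 141], [117, 128, 139]]
proj grasp axis [[277.8, 241.6], [277.9, 217.7], [278.0, 190.5]]
```

```bash
python3 -m inch '[0.046,0.004,0.001,0.02,0, 0.046,0.004,0.001,0.04,0, 0.046,0.004,0.001,0.06,0, 0.046,0.004,0.001,0.079,0, 0.046,0.004,0.001,0.079,0, 0.046,0.004,0.001,0.079,0, 0.046,0.004,0.001,0.079,0]' 20
python3 - <<'E'
from h import *
im=viewer.grab_frame('wrist');cv2.imwrite('pics/f.png',im[:,:,::-1])
E
```

```text
clock: 5.5
position: [0.4964, -0.4707, 0.1666]
tool_rot: [0.029, 1.0, -0.001, 0.001]
wrist_force: [0.1, -0.7, 0.6]
gripper_width: 0.54
gripper_force: 0.0
```

View pics/f.png

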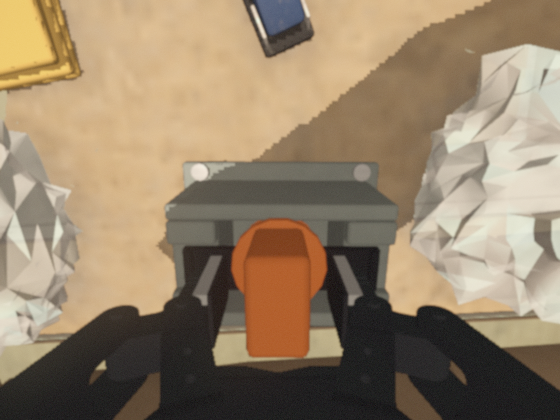

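The tab sits between the pads with equal gaps: centre column 278, pads at 215 and 340. I'll rock towards +y first.

```bash
python3 -m inch '[0.046,0,0.008,0,0, 0.046,0,0.011,0,0, 0.046,0,0.013,0,0, 0.046,0,0.015,0,0, 0.046,0,0.017,0,0, 0.046,0,0.018,0,0, 0.046,0,0.018,0,0]'; python3 -m inch '[0.046,0,0.001,0,0, 0.046,0,0.002,0,0, 0.046,0,0.002,0,0]' 
```

```text
clock: 6.25
position: [0.4969, -0.4526, 0.1652]
tool_rot: [0.03, 1.0, -0.0, 0.0]
wrist_force: [-1.5, -4.7, 3.9]
gripper_width: 0.536
gripper_force: 2.4
clock: 6.55
position: [0.4971, -0.4505, 0.1651]
tool_rot: [0.03, 1.0, -0.0, 0.0]
wrist_force: [-1.5, -4.3, 4.4]
gripper_width: 0.538
gripper_force: 2.5
```

```bash
python3 -m inch '[0.046,0,0.0005,0,0, 0.046,0,0.001,0,0, 0.046,0,0.001,0,0]'; python3 - <<'E'
from h import *
viewer.grab_frame('wrist')
im=viewer.grab_frame('wrist');cv2.imwrite('pics/g.png',im[:,:,::-1])
E
```

```text
clock: 6.85
position: [0.4972, -0.4493, 0.165]
tool_rot: [0.029, 1.0, -0.0, 0.0]
wrist_force: [-1.5, -4.4, 5.8]
gripper_width: 0.535
gripper_force: 2.6
```

View pics/g.png

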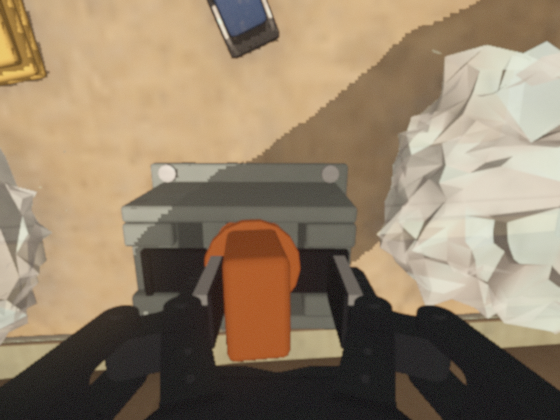

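The bung leans visibly towards +y: the tab top is at about (257,325) and the flange centre at about (252,262). I'll compute the lean angle from these.

```bash
python3 - <<'E'
from h import *
K=np.array(viewer.camera_params('wrist')['camera_matrix'])
T=np.array(viewer.camera_params('wrist')['cam_to_world'])
f=cv2.imread('pics/f.png');g=cv2.imread('pics/g.png')
def edges(im,r):
    h=cv2.cvtColor(im,cv2.COLOR_BGR2HSV)[r];o=[i for i in range(200,340) if 3<=h[i][0]<=15 and h[i][1]>170 and h[i][2]>60];return o[0],o[-1]
sp=status.get_state()['position'];print(sp)
def at(u,r,z,dy):
    d=T[:3,:3]@np.linalg.solve(K,[u,r,1]);o=T[:3,3].copy();o[1]+=dy;p=o+d*(z-o[2])/d[2];return p[1]*1000
for r in (340,345,350):
    a=edges(f,r);b=edges(g,r)
    print(r,a,b,at(np.mean(a),r,.1345,-.0214),at(np.mean(b),r,.132,0))
a=edges(f,235);b=edges(g,235);print(a,b,at(np.mean(a),235,.087,-.0214),at(np.mean(b),235,.087,0))
E
```

```text
[ 0.49719757 -0.44930769  0.16495044]
340 (247, 307) (227, 288) -471.0889069446101 -456.71260377648156
345 (247, 308) (228, 288) -471.03634774205216 -456.69295529700685
350 (248, 307) (228, 288) -471.15763264637985 -456.85194810210436
(243, 315) (218, 287) -469.0148644121912 -459.9157263981403
```

```bash
python3 -m inch '[0.046,0,0.0004,0,0, 0.046,0,0.0008,0,0, 0.046,0,0.0008,0,0, 0.046,0,0.0008,0,0]'
```

```text
clock: 7.35
position: [0.4972, -0.4484, 0.1649]
tool_rot: [0.029, 1.0, 0.0, -0.0]
wrist_force: [-1.2, -4.0, 4.4]
gripper_width: 0.539
gripper_force: 2.5
```

```bash
python3 -m inch '[0.046,0,-0.008,0,0, 0.046,0,-0.015,0,0, 0.046,0,-0.021,0,0, 0.046,0,-0.026,0,0, 0.046,0,-0.031,0,0, 0.046,0,-0.035,0,0, 0.046,0,-0.038,0,0, 0.046,0,-0.041,0,0]';python3 -m inch '[0.046,0,-0.0008,0,0, 0.046,0,-0.0015,0,0, 0.046,0,-0.002,0,0, 0.046,0,-0.002,0,0]'; python3 - <<'E'
from h import *
im=viewer.grab_frame('wrist');cv2.imwrite('pics/i.png',im[:,:,::-1])
K=np.array(viewer.camera_params('wrist')['camera_matrix'])
T=np.array(viewer.camera_params('wrist')['cam_to_world'])
f=cv2.imread('pics/f.png');g=cv2.imread('pics/i.png')
def edges(im,r):
    h=cv2.cvtColor(im,cv2.COLOR_BGR2HSV)[r];o=[i for i in range(200,370) if 3<=h[i][0]<=15 and h[i][1]>170 and h[i][2]>60];return o[0],o[-1]
sp=status.get_state()['position'];print(sp);D=-.4707-sp[1]
def at(u,r,z,dy):
    d=T[:3,:3]@np.linalg.solve(K,[u,r,1]);o=T[:3,3].copy();o[1]+=dy;p=o+d*(z-o[2])/d[2];return p[1]*1000
for r in (340,345,350):
    a=edges(f,r);b=edges(g,r)
    print(r,a,b,at(np.mean(a),r,.1345,D),at(np.mean(b),r,.132,0))
a=edges(f,235);b=edges(g,235);print(a,b,at(np.mean(a),235,.087,D),at(np.mean(b),235,.087,0))
E
```

```text
clock: 8.15
position: [0.4948, -0.4891, 0.1648]
tool_rot: [0.029, 1.0, 0.001, -0.0]
wrist_force: [-1.4, 6.3, 4.4]
gripper_width: 0.543
gripper_force: 2.8
clock: 8.55
position: [0.4948, -0.4905, 0.1649]
tool_rot: [0.029, 1.0, 0.001, -0.0]
wrist_force: [-1.4, 8.6, 6.1]
gripper_width: 0.538
gripper_force: 4.1
[ 0.49482153 -0.4905417   0.16489962]
340 (247, 307) (255, 317) -471.0251300369577 -487.79497036923
345 (247, 308) (256, 316) -470.9715899132223 -487.9021111531534
350 (248, 307) (263, 315) -471.0917739466953 -486.93811827599194
(243, 315) (267, 338) -468.8761515041495 -477.813380961787
```

```bash
python3 -m inch '[0.046,0,0.006,0,0, 0.046,0,0.012,0,0, 0.046,0,0.0165,0,0, 0.046,0,0.020,0,0, 0.040,0,0.0205,0,0, 0.034,0,0.0205,0,0, 0.030,0,0.0205,0,0, 0.028,0,0.0205,0,0]' 20; python3 -m inch '[0.026,0,0,0,0, 0.024,0,0,0,0, 0.02,0,0,0,0, 0.02,0,0,0,0, 0.02,0,0,0,0]' 30; python3 - <<'E'
from h import *
im=viewer.grab_frame('wrist');cv2.imwrite('pics/j.png',im[:,:,::-1])
E
```

```text
clock: 9.4
position: [0.4958, -0.4712, 0.1649]
tool_rot: [0.03, 1.0, -0.0, -0.0]
wrist_force: [-0.4, 0.4, 0.1]
gripper_width: 0.33
gripper_force: 0.0
clock: 9.9
position: [0.4959, -0.471, 0.1649]
tool_rot: [0.029, 1.0, -0.0, 0.0]
wrist_force: [0.2, 0.1, 0.4]
gripper_width: 0.276
gripper_force: 30.0
```

View pics/j.png

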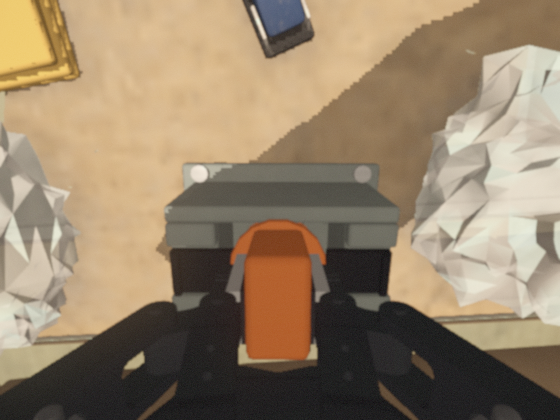

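The tab is gripped upright at columns 245–311 with no side force. I'll lift gently and watch the force.

```bash
python3 -m inch '[0.015,0,0,0,0, 0.015,0,0,-0.002,0, 0.015,0,0,-0.004,0, 0.015,0,0,-0.006,0, 0.015,0,0,-0.008,0, 0.015,0,0,-0.008,0]' 60
```

```text
clock: 10.55
position: [0.4959, -0.471, 0.1733]
tool_rot: [0.029, 1.0, -0.0, 0.0]
wrist_force: [0.5, 0.2, -0.3]
gripper_width: 0.27
gripper_force: 61.9
```

```bash
python3 -m inch '[0.015,0,0,-0.01,0, 0.015,0,0,-0.025,0, 0.015,0,0,-0.045,0, 0.015,0,0,-0.07,0, 0.015,0,0,-0.11,0, 0.015,0,0,-0.16,0, 0.015,0,0,-0.2,0, 0.015,0,0,-0.2,0]'
python3 - <<'E'
from h import *
im=viewer.grab_frame('scene')
for c in ['scene','top']:
    if c=='top': viewer.grab_frame('top')
    print(c,[(d['uv'],d['conf']) for d in nets.mark_of(c,'steel_cup')][:2],[d['box'] for d in nets.spot_in(c,'steel_cup')][:1])
    print([(d['box'],d['conf']) for d in nets.spot_in(c,'orange_bung')][:1])
s=status.get_state();print(s['position'],s['wrist_force'],s['gripper_width'])
print('bung expected px',proj('scene',[*s['position'][:2],s['position'][2]-.159]),proj('scene',[*s['position'][:2],s['position'][2]-.054]))
for n,uv,z in [('top',(162,231.5),.078)]: print(ray(n,uv,z))
E
```

```text
clock: 11.35
position: [0.4961, -0.4723, 0.3803]
tool_rot: [0.03, 1.0, -0.003, 0.004]
wrist_force: [0.8, -0.8, -0.7]
gripper_width: 0.278
gripper_force: 62.0
scene [([218.3, 160.2], 0.67)] [[200.3, 129.0, 231.4, 166.8]]
[([397.4, 229.8, 426.3, 285.4], 0.78)]
top [([167.4, 233.6], 0.67)] [[147.0, 216.4, 178.7, 244.3]]
[]
[ 0.49574297 -0.47083194  0.37214222] [-0.50673887 -0.68190035 -0.66950704] 0.2712586690453931
bung expected px [405.11884646 285.59190789] [416.35621591 244.78270097]
[0.38835488 0.23626197 0.078     ]
```

```bash
python3 -m inch '[0.015,0,0,-0.05,0, 0.015,0.026,0.52,-0.05,0, 0.015,0.026,0.52,-0.05,0, 0.015,0.026,0.52,-0.05,0, 0.015,0.026,0.52,-0.05,0, 0.015,0.026,0.52,-0.05,0, 0.015,0.026,0.52,-0.05,0, 0.015,0.026,0.52,-0.05,0]'
python3 -m inch '[0.015,0.01,0.2,0,0, 0.015,0.01,0.2,0,0, 0.015,0.01,0.2,0,0, 0.015,0.01,0.2,0,0, 0.015,0.01,0.2,0,0]'
```

```text
clock: 12.55
position: [0.4985, -0.119, 0.4228]
tool_rot: [0.029, 1.0, -0.0, -0.0]
wrist_force: [1.6, 0.5, -0.6]
gripper_width: 0.273
gripper_force: 61.9
clock: 13.05
position: [0.5002, 0.0858, 0.4223]
tool_rot: [0.025, 1.0, 0.001, -0.001]
wrist_force: [0.3, -0.9, -0.9]
gripper_width: 0.274
gripper_force: 61.9
```

```bash
python3 -m inch '[0.015,0.12,0.144,0,0, 0.015,0.12,0.144,0,0, 0.015,0.12,0.144,0,0, 0.015,0.12,0.144,0,0, 0.015,0.12,0.144,0,0, 0.015,0.12,0.144,0,0, 0.015,0.12,0.144,0,0]'
python3 - <<'E'
from h import *
s=status.get_state();w=viewer.grab_frame('wrist');sc=viewer.grab_frame('scene')
cv2.imwrite('pics/k.png',np.hstack([w[:, :420],sc[20:440,100:480]])[:,:,::-1])
for c in ['wrist','scene']:
    for n in ['steel_cup','orange_bung']:
        print(c,n,[(d['uv'],d['conf']) for d in nets.mark_of(c,n)][:2],[(d['box'],d['conf']) for d in nets.spot_in(c,n)][:2])
print(s['position'],[proj('wrist',[*s['position'][:2],z]).round(1).tolist() for z in (.263,.078,0)])
E
```

```text
clock: 13.75
position: [0.39, 0.2293, 0.4228]
tool_rot: [0.03, 1.0, -0.0, -0.0]
wrist_force: [-0.5, 0.6, -1.2]
gripper_width: 0.275
gripper_force: 61.8Traceback (most recent call last):
  File "<stdin>", line 3, in <module>
    return _nx.concatenate(arrs, 1, dtype=dtype, casting=casting)
           ~~~~~~~~~~~~~~~^^^^^^^^^^^^^^^^^^^^^^^^^^^^^^^^^^^^^^^
ValueError: all the input array dimensions except for the concatenation axis must match exactly, but along dimension 0, the array at index 0 has size 420 and the array at index 1 has size 400
```

```bash
python3 - <<'E'
from h import *
s=status.get_state();w=viewer.grab_frame('wrist');sc=viewer.grab_frame('scene')
cv2.imwrite('pics/k.png',np.hstack([w[:, :420],sc[:,100:480]])[:,:,::-1])
for c in ['wrist','scene']:
    for n in ['steel_cup','orange_bung']:
        print(c,n,[(d['uv'],d['conf']) for d in nets.mark_of(c,n)][:2],[(d['box'],d['conf']) for d in nets.spot_in(c,n)][:2])
print(s['position'],[proj('wrist',[*s['position'][:2],z]).round(1).tolist() for z in (.263,.078,0)])
E
```

```text
wrist steel_cup [([283.1, 165.2], 0.74)] [([256.4, 140.7, 319.2, 203.3], 0.74)]
wrist orange_bung [([277.4, 235.2], 0.67)] [([231.3, 218.0, 326.2, 360.7], 0.61)]
scene steel_cup [([219.0, 159.7], 0.83), ([213.4, 75.6], 0.48)] [([204.8, 129.6, 230.9, 165.6], 0.89)]
scene orange_bung [([217.1, 76.7], 0.78)] [([193.2, 32.1, 216.5, 76.5], 0.78)]
[0.39005164 0.22921677 0.42278988] [[276.5, 218.5], [277.0, 173.9], [277.1, 164.7]]
```

View pics/k.png

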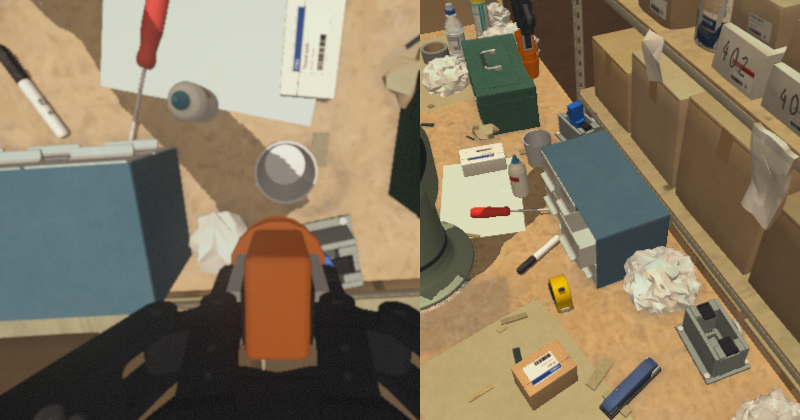

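In the wrist view the cup mouth is a circle at (286.5,172) with radius 31. The bung hangs upright at columns 245–312. The scene view shows the empty orange port with both lips back and the blue bung still seated.

```bash
python3 - <<'E'
from h import *
s=status.get_state();P=s['position'];Rm=R.from_quat(s['tool_rot']).as_matrix()
L=lambda uv,z:(Rm.T@(ray('wrist',uv,z)-P)*1000).round(1)
print('cup',L((286.5,172),.078),'far',L((286.5,141),.078),L((286.5,203),.078))
print('tab +x edge',L((279,360),P[2]-.032),'flange -x',L((279,217),P[2]-.078), 'flange sides',L((231,250),P[2]-.078),L((326,250),P[2]-.078))
print('top/scene cup',[ (Rm.T@(np.array([a,b,0])-P)*1000)[:2].round(1) for a,b in [(.388,.2355),(.383,.239),(.388,.239)]])
E
```

```text
cup [  1.8  11.  344.9] far [ 39.7  10.7 344.9] [-38.2  11.3 344.9]
tab +x edge [-13.4   0.5  32. ] flange -x [26.   0.7 78. ] flange sides [  9.7 -21.9  78. ] [ 9.7 22.8 78. ]
top/scene cup [array([1.8, 5.3]), array([7. , 8.5]), array([2. , 8.8])]
```

```bash
python3 -m inch '[0.015,-0.001,0.009,0.04,0, 0.015,-0.001,0.009,0.09,0, 0.015,-0.001,0.009,0.13,0, 0.015,-0.001,0.009,0.16,0, 0.015,-0.001,0.009,0.18,0, 0.015,-0.001,0.009,0.2,0, 0.015,-0.001,0.009,0.22,0, 0.015,-0.001,0.009,0.22,0]'
python3 - <<'E'
from h import *
s=status.get_state();print(s['position'],s['wrist_force'])
sc=viewer.grab_frame('scene');cv2.imwrite('pics/l.png',cv2.resize(sc[60:190,140:300],None,fx=4,fy=4,interpolation=2)[:,:,::-1])
E
```

```text
clock: 15.15
position: [0.3903, 0.2386, 0.2012]
tool_rot: [0.029, 1.0, -0.001, -0.001]
wrist_force: [-0.4, 0.4, 0.5]
gripper_width: 0.272
gripper_force: 61.9
[0.3902652  0.23856948 0.2011709 ] [-0.39738056  0.38396522  0.46098707]
```

View pics/l.png

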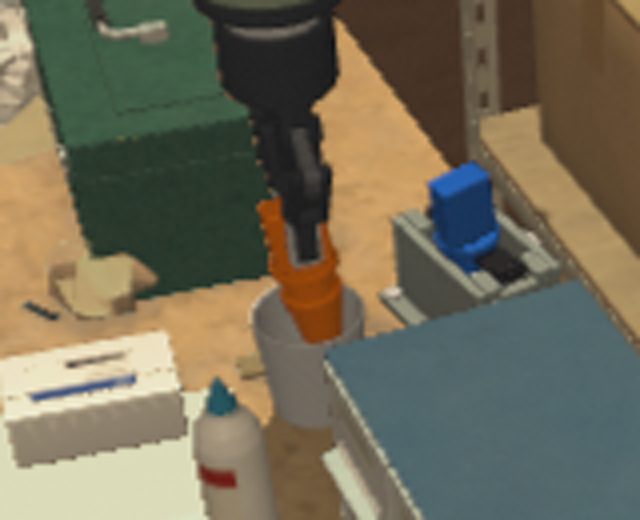

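The nose is inside the cup mouth with clearance all round, near (310,310) in the crop. I'll lower it until it touches.

```bash
python3 -m inch '[0.015,0,0,0.01,0, 0.015,0,0,0.02,0, 0.015,0,0,0.028,0, 0.015,0,0,0.034,0, 0.015,0,0,0.036,0, 0.015,0,0,0.036,0]'; python3 -m inch '[0.015,0,0,0.001,0, 0.015,0,0,0.002,0, 0.015,0,0,0.003,0, 0.015,0,0,0.003,0]'
```

```text
clock: 15.8
position: [0.3909, 0.239, 0.1667]
tool_rot: [0.029, 1.0, -0.0, -0.0]
wrist_force: [-0.2, -0.3, -1.2]
gripper_width: 0.274
gripper_force: 61.9
clock: 16.2
position: [0.391, 0.239, 0.1639]
tool_rot: [0.029, 1.0, 0.0, 0.0]
wrist_force: [-0.3, -0.7, -1.7]
gripper_width: 0.277
gripper_force: 61.9
```

```bash
python3 -m inch '[0.015,0,0,0.001,0, 0.015,0,0,0.002,0, 0.015,0,0,0.002,0]'; python3 -m inch '[0.015,0,0,0.0005,0, 0.015,0,0,0.001,0, 0.015,0,0,0.001,0]'
```

```text
clock: 16.5
position: [0.3909, 0.239, 0.1618]
tool_rot: [0.029, 1.0, -0.0, -0.0]
wrist_force: [0.3, -0.6, -1.1]
gripper_width: 0.276
gripper_force: 61.9
clock: 16.8
position: [0.391, 0.239, 0.1609]
tool_rot: [0.029, 1.0, 0.0, 0.0]
wrist_force: [0.1, -0.4, 0.5]
gripper_width: 0.272
gripper_force: 62.0
```

```bash
python3 -m inch '[0.024,0,0,0,0, 0.027,0,0,0,0, 0.03,0,0,0,0, 0.035,0,0,0,0, 0.045,0,0,0,0, 0.06,0,0,0,0, 0.075,0,0,0,0, 0.075,0,0,0,0]' 20;  python3 -m inch '[0.075,0,0,0,0, 0.075,0,0,-0.02,0, 0.075,0,0,-0.05,0, 0.075,0,0,-0.09,0, 0.075,0,0,-0.13,0, 0.075,0,0,-0.17,0, 0.075,0,0,-0.2,0, 0.075,0,0,-0.2,0]'
python3 - <<'E'
from h import *
w=viewer.grab_frame('wrist');sc=viewer.grab_frame('scene')
for n in ['orange_bung','steel_cup','blue_bung']:
    for c in ['wrist','scene']: print(c,n,[(np.round(d['box']),d['conf']) for d in nets.spot_in(c,n)][:2])
cv2.imwrite('pics/m.png',np.hstack([cv2.resize(w[80:400,150:450],None,fx=1.3,fy=1.3),cv2.resize(sc[60:190,170:290],(384,416),interpolation=2)])[:,:,::-1])
E
```

```text
clock: 17.6
position: [0.391, 0.239, 0.1609]
tool_rot: [0.029, 1.0, -0.0, 0.0]
wrist_force: [-0.2, 0.3, -0.0]
gripper_width: 0.877
gripper_force: 0.0
clock: 18.4
position: [0.3918, 0.2395, 0.3645]
tool_rot: [0.029, 1.0, 0.002, 0.002]
wrist_force: [1.2, -0.3, -1.2]
gripper_width: 0.874
gripper_force: 0.0
wrist orange_bung [(array([260., 139., 302., 189.]), 0.9)]
scene orange_bung [(array([199., 121., 219., 144.]), 0.59)]
wrist steel_cup [(array([240., 146., 313., 214.]), 0.67)]
scene steel_cup [(array([205., 128., 232., 166.]), 0.78)]
wrist blue_bung [(array([291., 272., 331., 326.]), 0.76)]
scene blue_bung [(array([244., 102., 269., 128.]), 0.75)]
```

```bash
python3 - <<'E'
from h import *
im=viewer.grab_frame('wrist')
d=nets.outline_of('wrist','orange_bung')[0];print(d['box'],d['conf'])
u=(d['box'][0]+d['box'][2])/2
# top of bung: row nearest the top edge of the box
print('tab -x top edge',ray('wrist',(u,d['box'][1]),.125),'cup axis',[proj('wrist',[.389,.239,z]).round(0) for z in (0,.078,.127)])
sc=viewer.grab_frame('scene');d=nets.outline_of('scene','orange_bung')[0];print(d['box'])
print('upright px',[proj('scene',[.39,.239,z]).round(0) for z in (.078,.129)], 'upright tab wrist',proj('wrist',[.37,.239,.129]),proj('wrist',[.41,.239,.129]))
ys,xs=np.nonzero(d['pixels']);t=ys<ys.min()+4;print('top mean',xs[t].mean(),ys.min(),ray('scene',(xs[t].mean(),ys.min()+3),.125))
E
```

```text
[258.5, 143.3, 302.3, 194.4] 0.96
tab -x top edge [0.34496996 0.24400974 0.125     ] cup axis [array([278., 170.]), array([278., 182.]), array([278., 192.])]
[198.5, 120.0, 221.5, 145.1]
upright px [array([217., 138.]), array([215., 122.])] upright tab wrist [276.35258347 171.96698232] [278.90460991 214.23854321]
top mean 207.7826086956522 121 [0.37141417 0.24572627 0.125     ]
```

```bash
python3 - <<'E'
from rig import ctrl
print(ctrl.close_job())
E
```

```text
the job is handed in; nothing more can be done
None
```

The job is handed in: I rocked the orange bung about 8° to each side, drew it straight out and released it nose down in the steel cup, where the last measurements put it leaning roughly 11–13° (I had no picture views left to check it by eye); the blue bung still shows in its port.

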